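Lay battens from their slotted bin on the cleared board, and tiles across them

ROBOT

A 7-joint arm with a two-finger parallel gripper is mounted at the origin on a cart in front of the work surface, level with it; the furniture and walls round the work are solid. World frame = base frame: x ahead of the robot, y to its left, z up, the work surface at z = 0. Lengths are in m, angles in rad, forces in N, time in s.
With the tool pointing down it reaches from about 0.425 to 0.825 m from the base axis. Payload 3.6 kg.
Tool frame: the origin (TCP) lies where the fingers leave the gripper's body, on its centre line; the fingertips stand 73 mm ahead of it and the grasp point (between the pads) lies 54 mm ahead of it; x points along the fingers, y is the direction in which the jaws open and shut, and the axes are right-handed (so a half turn about x gives the same grasp; the last joint's range is limited). The gripper opens to 85 mm and grips with 20 to 120 N. Pads are 22 mm wide; open, the fingers measure 114 mm over their backs; the gripper's body (76 mm by 85 mm) begins 54 mm behind the grasp point. The pads swing forward as they close: fully open they stand 13 mm farther back than shut.
Start: joints at [-1.25, 0.615, -0.013, 1.423, 0.008, 1.103, -0.04], TCP at [0.222, 0.611, 0.304] pointing down, gripper open.
Joint ranges: [-3.12, 3.12], [-0.3, 2.06], [-1.34, 1.32], [0.26, 2.42], [-1.36, 4.5], [0.01, 1.98], [-2.84, 2.84]. Speed limits (rad/s): [2.79, 2.79, 3.14, 3.14, 3.14, 3.14, 3.14].

INTERFACE

Orientations are given as a unit quaternion [x, y, z, w].
In Python, from station import arm, snapshot, camera_info, ticket gives the robot as it stands. Calls block until the motion is done:
- arm.movep(position, orientation): joint-space move of the TCP to a pose.
- arm.line_to(position, velocity=0.15, ori=None): straight line of the TCP; ori=None keeps the orientation; velocity is the mean speed in m/s.
- arm.move_j(angles): joint-space move.
- arm.move_gripper(opening, effort=None): opening from 0.0 (shut) to 1.0 (fully open); effort is the grip in N (None keeps the last); returns when the fingers have stopped.
- arm.pause(seconds).
- arm.ik(position, orientation): joint angles nearest the present ones, or None.
- snapshot(name): name is "scene" or "top" or "wrist"; returns the picture (480x640x3 uint8, blue, green, red); there is no depth.
- camera_info(name): a dict with "fx", "fy", "cx", "cy" (pixels), "R" (3x3) and "t" (3): a world point X has camera coordinates R X + t; the wrist camera has in their place "T_tool_cam" (4x4, takes a point from camera to tool coordinates, whose origin is the TCP and whose axes are the tool frame's). Camera axes: x right, y down, z forward; pixel columns grow to the right and rows downward; lengths in m; the calibration is good to about 2 mm. A picture is of the moment at which its call begins: read the wrist's pose just before it. camera_info takes no time and is no camera call.
A pose or a line that the arm cannot do raises arm.MotionError and nothing moves.
- ticket.finish_job(): hands the job in, once; it reports no verdict.
Readings, each from a call of its own:
- arm.read_time(): time.
- arm.read_joint_positions(): joint angles.
- arm.read_dq(): joint speeds.
- arm.read_effort(): joint torques, N m.
- arm.read_tool_pos(): TCP position.
- arm.read_eef_rot(): TCP orientation.
- arm.read_ft_force(): force on the tool from outside, world axes, zero at the start.
- arm.read_wrist_torque(): the same for the moment, N m.
- arm.read_opening(): opening from 0.0 (shut) to 1.0 (fully open).
Only numpy, scipy, OpenCV 4.12 (cv2) and the standard library are available. Lean on these libraries where they do the work, as an engineer would, in place of code of your own. Each camera call takes 0.05 s, during which the arm holds its last target.

TASK

Set two clay tiles out to dry. First pick every lump of dried clay off the drying board into the grey scrap bin; then draw each batten out of the covered bin through its slot, tilting it as it comes, and lay all of them flat and lengthways on the board about the middle of it, wholly on it, with a clear gap of about two fingers between neighbours. Last, lay the two tiles that wait on the bin's cover flat across the battens, side by side, over the middle of the board, and leave the other things on the bench where they are.

Things in the scene. Friction and masses are not known exactly. Their poses are not given: they have to be found in the camera images.
- drying_board: fixed plywood drying board lying on the bench, 240 (its x) x 320 (its y) x 18 mm; origin at the centre of its underside, x across, y along its long side, z up
- batten_bin: fixed covered wooden bin, 200 (x) x 170 (y) x 90 mm high, origin at the centre of its underside, z up. Its cover does not open. Its -y wall (8 mm thick, outer face at y = -85 mm) has three slots, centred on x = -60, 0 and 60 mm, each 30 mm wide, from the sill at 45 mm to the lintel at 74 mm above the origin. Behind each slot is a lane of its own, 54 mm wide, with its floor at 6 mm and the back wall's inner face at y = 77 mm
- scrap_bin: fixed open grey plastic scrap bin, 180 (x) x 160 (y) x 85 mm high, walls and floor 5 mm, rim lip 6 mm wider; origin at the centre of its underside, z up
- batten_0: loose square wooden batten, 18 x 250 x 18 mm, about 50 g (may be absent); origin at its centre, y along its length. At the start it lies in one lane of the batten bin: its +y end low on the bin's floor, its -y end resting on the sill and sticking some 85 mm out of the slot, sloping up outwards by about 15 degrees
- batten_1: loose square wooden batten, 18 x 250 x 18 mm, about 50 g (may be absent); origin at its centre, y along its length. At the start it lies in one lane of the batten bin: its +y end low on the bin's floor, its -y end resting on the sill and sticking some 85 mm out of the slot, sloping up outwards by about 15 degrees
- batten_2: loose square wooden batten, 18 x 250 x 18 mm, about 50 g (may be absent); origin at its centre, y along its length. At the start it lies in one lane of the batten bin: its +y end low on the bin's floor, its -y end resting on the sill and sticking some 85 mm out of the slot, sloping up outwards by about 15 degrees
- lump_0: loose lump of dried clay, brown, roughly block-shaped, 34 to 40 mm along its x, 28 to 33 mm along its y, 25 to 29 mm high, about 50 g (may be absent); origin at the centre of its flat underside. At the start it lies on the drying board
- lump_1: loose lump of dried clay, brown, roughly block-shaped, 34 to 40 mm along its x, 28 to 33 mm along its y, 25 to 29 mm high, about 50 g (may be absent); origin at the centre of its flat underside. At the start it lies on the drying board
- lump_2: loose lump of dried clay, brown, roughly block-shaped, 34 to 40 mm along its x, 28 to 33 mm along its y, 25 to 29 mm high, about 50 g (may be absent); origin at the centre of its flat underside. At the start it lies on the drying board
- lump_3: loose lump of dried clay, brown, roughly block-shaped, 34 to 40 mm along its x, 28 to 33 mm along its y, 25 to 29 mm high, about 50 g (may be absent); origin at the centre of its flat underside. At the start it lies on the drying board
- lump_4: loose lump of dried clay, brown, roughly block-shaped, 34 to 40 mm along its x, 28 to 33 mm along its y, 25 to 29 mm high, about 50 g (may be absent); origin at the centre of its flat underside. At the start it lies on the drying board
- clay_tile_0: loose flat rectangular tile of stiff clay, brown, 56 (x) x 150 (y) x 10 mm (z), about 140 g; origin at its centre. At the start it lies on the cover of the batten bin, its length along the slots' direction (the bin's y)
- clay_tile_1: loose flat rectangular tile of stiff clay, brown, 56 (x) x 150 (y) x 10 mm (z), about 140 g; origin at its centre. At the start it lies on the cover of the batten bin, its length along the slots' direction (the bin's y)
- bowl_yellow: bystander: round bowl of yellow glaze, 120 mm across, 61 mm high, behind the board; origin under its centre
- bisque_cup: bystander: small brown cup, 65 mm across, 50 mm high, behind the board; origin under its centre
- masking_tape: bystander: roll of masking tape lying flat, 105 mm across, 20 mm high, in front of the board; origin under its centre
- glass_pot: bystander: small capped pigment pot, 49 mm across, 62 mm high, behind the batten bin; origin under its centre
- eraser: bystander: white eraser, 20 x 42 x 12 mm, in front of the board; origin under its centre
There are look-alikes about, which are no part of the job. What is shaped like the lump_3 but black, blue or turquoise is not meant.

How it is judged:
On the way, in this order (a step that is already met when the one before it is completed fails the run):
1. every lump of clay is in the scrap bin (x of lump_0 in the frame of scrap_bin between -0.087 and 0.087 m and y of lump_0 in the frame of scrap_bin between -0.077 and 0.077 m and z of each of lump_0, lump_1, lump_2, lump_3, lump_4 in the frame of scrap_bin below 0.08 m and x of lump_1 in the frame of scrap_bin between -0.087 and 0.087 m and y of lump_1 in the frame of scrap_bin between -0.077 and 0.077 m and x of lump_2 in the frame of scrap_bin between -0.087 and 0.087 m and y of lump_2 in the frame of scrap_bin between -0.077 and 0.077 m and x of lump_3 in the frame of scrap_bin between -0.087 and 0.087 m and y of lump_3 in the frame of scrap_bin between -0.077 and 0.077 m and x of lump_4 in the frame of scrap_bin between -0.087 and 0.087 m and y of lump_4 in the frame of scrap_bin between -0.077 and 0.077 m), for 0.2 s.
2. every batten lies flat and lengthways on the board, apart from its neighbours (z of batten_0 in the frame of drying_board between 0.021 and 0.033 m and x of batten_0 in the frame of drying_board between -0.105 and 0.105 m and y of batten_0 in the frame of drying_board between -0.037 and 0.037 m and angle between the y axis of each of batten_0, batten_1, batten_2 and the y axis of drying_board, either way round below 0.2 rad and angle between batten_0's own y axis and vertical between 1.51 and 1.63 rad and linear speed of each of batten_0, batten_1, batten_2 below 0.02 m/s and z of batten_1 in the frame of drying_board between 0.021 and 0.033 m and x of batten_1 in the frame of drying_board between -0.105 and 0.105 m and y of batten_1 in the frame of drying_board between -0.037 and 0.037 m and angle between batten_1's own y axis and vertical between 1.51 and 1.63 rad and z of batten_2 in the frame of drying_board between 0.021 and 0.033 m and x of batten_2 in the frame of drying_board between -0.105 and 0.105 m and y of batten_2 in the frame of drying_board between -0.037 and 0.037 m and angle between batten_2's own y axis and vertical between 1.51 and 1.63 rad and horizontal distance between batten_0 and batten_1 above 0.036 m and horizontal distance between each of batten_0, batten_1 and batten_2 above 0.036 m), for 0.2 s.
3. both clay tiles lie level across the battens (z of clay_tile_0 in the frame of drying_board between 0.037 and 0.046 m and x of clay_tile_0 in the frame of drying_board between -0.08 and 0.08 m and y of clay_tile_0 in the frame of drying_board between -0.11 and 0.11 m and angle between the y axis of each of clay_tile_0, clay_tile_1 and the x axis of drying_board, either way round below 0.25 rad and angle between the z axis of each of clay_tile_0, clay_tile_1 and the z axis of drying_board, either way round below 0.07 rad and linear speed of each of clay_tile_0, clay_tile_1 below 0.02 m/s and z of clay_tile_1 in the frame of drying_board between 0.037 and 0.046 m and x of clay_tile_1 in the frame of drying_board between -0.08 and 0.08 m and y of clay_tile_1 in the frame of drying_board between -0.11 and 0.11 m), for 0.2 s.
At the end, for the whole second after the job is handed in: Lumps in the scrap bin. Battens level on the board, still, within 0.2 rad of its long side, centres within 105 mm across and 37 mm along of its centre and 36 mm or more apart. Tiles level on the battens, within 0.25 rad of square to it, centres within 80 mm across, 110 mm along (all of step 1 and all of step 2 and all of step 3); the robot touches nothing.
It fails at once if the bowl is pushed more than 4 cm from its place or tipped over (distance of bowl_yellow from where it was at the start of the episode above 0.04 m or angle between bowl_yellow's own z axis and vertical above 0.7 rad).
It fails at once if the cup is pushed more than 4 cm from its place or tipped over (distance of bisque_cup from where it was at the start of the episode above 0.04 m or angle between bisque_cup's own z axis and vertical above 0.7 rad).
It fails at once if the tape is pushed more than 4 cm from its place or tipped over (distance of masking_tape from where it was at the start of the episode above 0.04 m or angle between masking_tape's own z axis and vertical above 0.7 rad).
It fails at once if the pot is pushed more than 4 cm from its place or tipped over (distance of glass_pot from where it was at the start of the episode above 0.04 m or angle between glass_pot's own z axis and vertical above 0.7 rad).
It fails at once if the eraser is pushed more than 4 cm from its place or tipped over (distance of eraser from where it was at the start of the episode above 0.04 m or angle between eraser's own z axis and vertical above 0.7 rad).
Of lump_0, lump_1, lump_2, lump_3, lump_4 only 4 to 5 are there at a start; the rules pass over those that are not, and their reading is None.
Of batten_0, batten_1, batten_2 only 2 to 3 are there at a start; the rules pass over those that are not, and their reading is None.
At some moment in a run one of lump_0, lump_1, lump_2, lump_3, lump_4 may be knocked a few centimetres aside while the robot is not near it.
Once in a run the grip may slacken for a moment while it holds something.
It also fails if it takes over 200 s, if anything falls off the work surface, if the arm or the gripper's body presses on something with over 40 N, if the wrist force passes 120 N, or if a joint passes its speed limit or range.

## Working session

There is one attempt and no reset: what is moved stays moved. The work goes in short steps, each a Python script; the robot and the scene stay as the last script left them, time stands still between calls to the robot, and variables do not carry over. Pictures are saved under pics/ and viewed, and the job is handed in when it is done.

```bash
ls; mkdir -p pics; python3 - <<'E'
from station import arm, snapshot, camera_info
import cv2
for n in ["scene","top","wrist"]:
    cv2.imwrite(f"pics/a_{n}.png",snapshot(n))
    print(n,camera_info(n))
print(arm.read_time(),arm.read_tool_pos(),arm.read_eef_rot(),arm.read_opening())
E
```

```text
pics
scene {'fx': 478.57129165193606, 'fy': 478.57129165193606, 'cx': 315.05865238078223, 'cy': 239.6897624673167, 'R': array([[ 0.7310874 , -0.68225297, -0.00648764],
       [-0.43461737, -0.45835449, -0.77525409],
       [ 0.52594577,  0.56959814, -0.63161619]]), 't': array([-0.46226916,  0.27052733,  0.8162287 ])}
top {'fx': 466.6531013116222, 'fy': 466.6531013116222, 'cx': 318.8295545055886, 'cy': 231.70622152276076, 'R': array([[ 0.01397694, -0.99976724, -0.01643505],
       [-0.9924668 , -0.01187036, -0.12193747],
       [ 0.121714  ,  0.01801556, -0.9924017 ]]), 't': array([-0.04089331,  0.5701317 ,  1.21138556])}
wrist {'fx': 371.6270435394003, 'fy': 371.6270435394003, 'cx': 323.3499450665252, 'cy': 244.29814912497912, 'T_tool_cam': array([[-2.88116545e-04, -3.09982440e-01,  9.50742238e-01,
        -7.09817992e-02],
       [ 9.99999913e-01,  1.97346011e-04,  3.67386979e-04,
        -2.06360986e-04],
       [-3.01508700e-04,  9.50742262e-01,  3.09982356e-01,
        -8.00430489e-02],
       [ 0.00000000e+00,  0.00000000e+00,  0.00000000e+00,
         1.00000000e+00]])}
0.15 [0.22137854 0.61066229 0.30297726] [ 0.12161629  0.69656306 -0.12304613  0.69632538] 0.9979900423328999
```

View pics/a_scene.png

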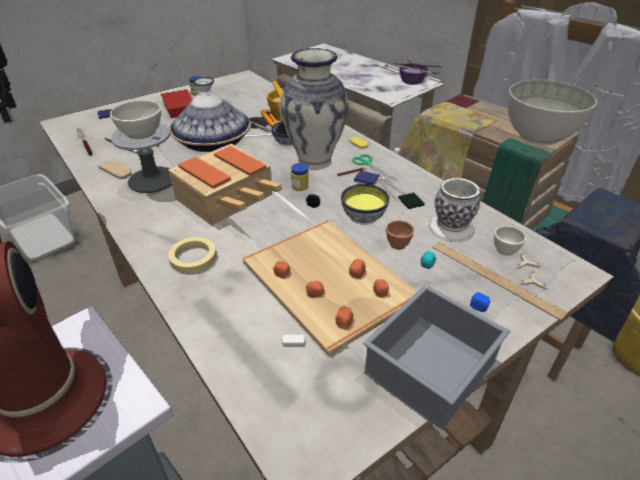

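View pics/a_top.png

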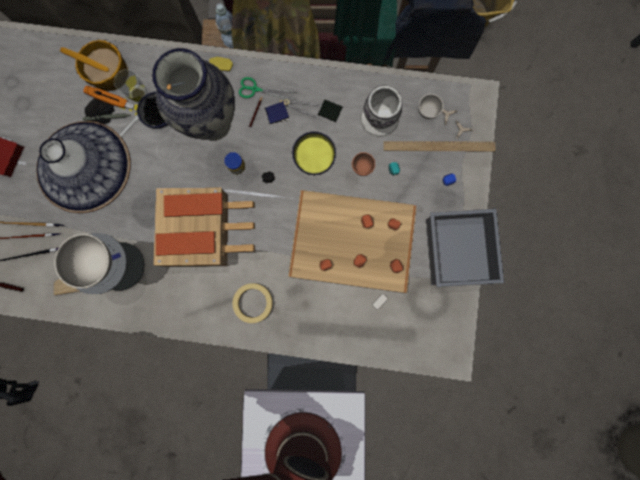

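View pics/a_wrist.png

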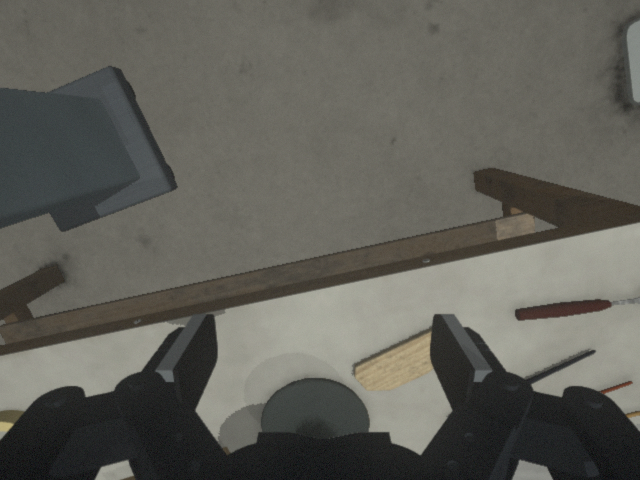

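The top view shows the board at about (353,241) with 5 brown lumps. The covered bin is at (190,228) with 3 battens pointing right (-y), and the scrap bin is at (466,247). Next I'll measure them.

```bash
cat > h.py <<'E'
import numpy as np, cv2
from station import arm, snapshot, camera_info
from scipy.spatial.transform import Rotation as Rot
def cam(name,pose=None):
    c=camera_info(name); K=np.array([[c['fx'],0,c['cx']],[0,c['fy'],c['cy']],[0,0,1]])
    if name=='wrist':
        p,q=pose; M=np.eye(4);M[:3,:3]=Rot.from_quat(q).as_matrix();M[:3,3]=p
        T=np.linalg.inv(M@c['T_tool_cam']); return K,T[:3,:3],T[:3,3]
    return K,np.array(c['R']),np.array(c['t'])
def cast(C,uv,z):
    K,R,t=C; uv=np.atleast_2d(np.array(uv,float))
    d=(R.T@np.linalg.inv(K)@np.c_[uv,np.ones(len(uv))].T).T
    o=-R.T@t; s=(z-o[2])/d[:,2]; return o+s[:,None]*d
def proj(C,X):
    K,R,t=C; x=(K@(R@np.atleast_2d(X).T+t[:,None])).T; return x[:,:2]/x[:,2:]
def shot(name):
    pose=(np.array(arm.read_tool_pos()),np.array(arm.read_eef_rot())) if name=='wrist' else None
    return snapshot(name),cam(name,pose)
def brown(im):
    h=cv2.cvtColor(im,cv2.COLOR_BGR2HSV)
    m=(((h[...,0]<10)|(h[...,0]>174))&(h[...,1]>130)&(h[...,2]>60)).astype(np.uint8)*255
    return m
def blobs(m,amin):
    cs,_=cv2.findContours(m,cv2.RETR_EXTERNAL,cv2.CHAIN_APPROX_NONE)
    return [c for c in cs if cv2.contourArea(c)>amin]
def down(psi,tilt=0):
    """jaw along angle psi; tool x down; tilt about jaw axis"""
    x=np.array([0,0,-1.]);y=np.array([np.cos(psi),np.sin(psi),0]);z=np.cross(x,y)
    M=np.c_[x,y,z]
    return Rot.from_matrix(M)*Rot.from_rotvec([0,tilt,0])
E
python3 - <<'E'
from h import *
im,C=shot('top'); h=cv2.cvtColor(im,cv2.COLOR_BGR2HSV)
m=brown(im)
for c in blobs(m,40):
    r=cv2.minAreaRect(c); M=cv2.moments(c); u=(M['m10']/M['m00'],M['m01']/M['m00'])
    z=.1 if r[1][0]*r[1][1]>500 else .04
    b=cast(C,cv2.boxPoints(r),z)
    print(np.round(u,0),'c',cast(C,u,z)[0].round(3),'sides',np.linalg.norm(b[1]-b[0]).round(3),np.linalg.norm(b[2]-b[1]).round(3),'ang',np.degrees(np.arctan2(*(b[1]-b[0])[[1,0]])).round(0))
big=cv2.resize(im[170:320,140:520],None,fx=2.1,fy=2.1,interpolation=cv2.INTER_CUBIC)
cv2.imwrite('pics/b.png',big)
sc,_=shot('scene'); cv2.imwrite('pics/b2.png',cv2.resize(sc[130:430,150:520],None,fx=2,fy=2,interpolation=cv2.INTER_CUBIC))
E
```

```text
[274. 445.] c [0.046 0.065 0.1  ] sides 0.118 0.038 ang -22.0
[396. 266.] c [ 0.483 -0.238  0.04 ] sides 0.027 0.03 ang -63.0
[325. 264.] c [ 0.483 -0.052  0.04 ] sides 0.028 0.021 ang -63.0
[360. 260.] c [ 0.495 -0.142  0.04 ] sides 0.03 0.024 ang -44.0
[185. 243.] c [0.53  0.304 0.1  ] sides 0.15 0.054 ang -87.0
[394. 224.] c [ 0.594 -0.232  0.04 ] sides 0.022 0.026 ang -26.0
[367. 221.] c [ 0.6   -0.161  0.04 ] sides 0.024 0.031 ang -71.0
[193. 204.] c [0.629 0.288 0.1  ] sides 0.151 0.054 ang -86.0
[  6. 153.] c [0.759 0.786 0.1  ] sides 0.097 0.042 ang 6.0
```

View pics/b.png

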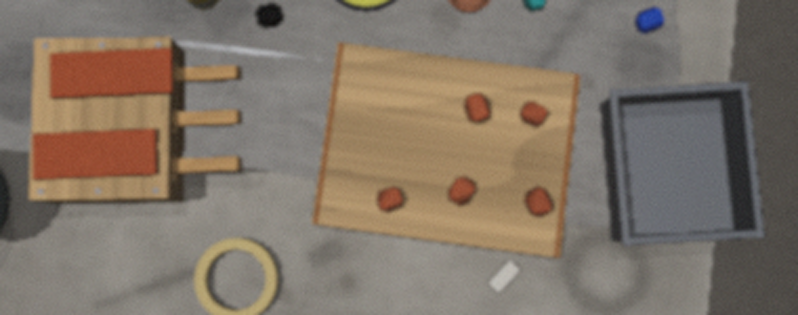

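View pics/b2.png

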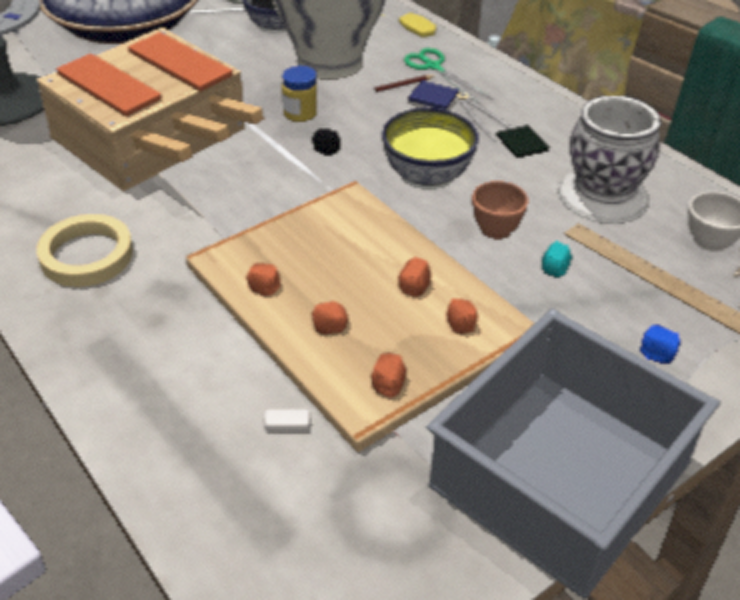

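```bash
python3 - <<'E'
from h import *
C=cam('top')
def f(name,p,z):
    w=cast(C,np.array(p)/2.1+[140,170],z); c=w.mean(0)
    print(name,w[:,:2].round(3).tolist(),'c',c.round(3)); e=np.linalg.norm(np.roll(w,-1,0)-w,axis=1);print(e.round(3)); 
    a=w[0]+w[3]-w[1]-w[2]; print('y-axis ang',np.degrees(np.arctan2(a[1],a[0])).round(1))
f('board',[(340,43),(578,75),(557,256),(315,222)],.018)
f('bin',[(35,38),(172,38),(170,200),(30,200)],.09)
f('scrap',[(610,93),(748,85),(763,236),(622,243)],.085)
f('batt ends L->near cam x',[(238,72),(239,117),(239,164),(239,164)],.077)
E
```

```text
board [[0.686, 0.015], [0.647, -0.294], [0.414, -0.265], [0.453, 0.042]] c [ 0.55  -0.125  0.018]
[0.311 0.234 0.31  0.234]
y-axis ang 82.8
bin [[0.673, 0.388], [0.675, 0.218], [0.475, 0.213], [0.473, 0.383]] c [0.574 0.3   0.09 ]
[0.17  0.199 0.17  0.2  ]
y-axis ang 90.7
scrap [[0.613, -0.32], [0.625, -0.488], [0.442, -0.5], [0.431, -0.331]] c [ 0.528 -0.41   0.085]
[0.168 0.183 0.168 0.182]
y-axis ang 93.8
batt ends L->near cam x [[0.635, 0.137], [0.579, 0.134], [0.521, 0.132], [0.521, 0.132]] c [0.564 0.134 0.077]
[0.056 0.058 0.    0.114]
y-axis ang 3.0
```

```bash
python3 - <<'E'
from h import *
print(Rot.from_quat(arm.read_eef_rot()).as_matrix().round(2))
for psi in range(-180,180,30):
    for p in [(.55,-.125,.28),(.48,-.24,.1),(.53,-.41,.13),(.6,-.16,.1),(.574,.15,.14)]:
        q=arm.ik(p,down(np.radians(psi)).as_quat()); print(psi,p,None if q is None else np.round(q,2))
E
```

```text
[[-0.    0.34  0.94]
 [-0.    0.94 -0.34]
 [-1.   -0.    0.  ]]
-180 (0.55, -0.125, 0.28) [-0.44  0.75  1.13  1.73 -0.74  1.16 -2.23]
-180 (0.48, -0.24, 0.1) [ 0.83  0.82 -0.65  1.93  0.8   0.67  2.81]
-180 (0.53, -0.41, 0.13) [ 0.1   1.12  1.13  1.54 -1.07  1.19 -1.69]
-180 (0.6, -0.16, 0.1) [-0.34  1.13  1.13  1.71 -1.15  1.11 -1.97]
-180 (0.574, 0.15, 0.14) [-0.01  0.77 -0.47  1.75  0.48  0.74  2.41]
-150 (0.55, -0.125, 0.28) [-0.44  0.75  1.13  1.73 -0.74  1.16 -1.71]
-150 (0.48, -0.24, 0.1) [-0.12  0.95  0.94  1.96 -1.07  0.84 -1.18]
-150 (0.53, -0.41, 0.13) [ 0.1   1.12  1.13  1.54 -1.07  1.19 -1.17]
-150 (0.6, -0.16, 0.1) [-0.34  1.13  1.13  1.71 -1.15  1.11 -1.44]
-150 (0.574, 0.15, 0.14) [ 0.07  0.8  -0.61  1.74  0.61  0.79  2.82]
-120 (0.55, -0.125, 0.28) [-0.44  0.75  1.13  1.73 -0.74  1.16 -1.18]
-120 (0.48, -0.24, 0.1) [-0.12  0.95  0.94  1.96 -1.07  0.84 -0.66]
-120 (0.53, -0.41, 0.13) [ 0.1   1.12  1.13  1.54 -1.07  1.19 -0.65]
-120 (0.6, -0.16, 0.1) [-0.27  1.03  0.94  1.71 -1.    0.96 -1.02]
-120 (0.574, 0.15, 0.14) [-0.88  1.03  1.13  1.78 -1.07  1.09 -1.45]
-90 (0.
[... 2309 characters left out ...]
 1.76  0.06  0.66  1.22]
120 (0.55, -0.125, 0.28) [ 0.15  0.51  0.05  1.71 -0.03  0.93  2.31]
120 (0.48, -0.24, 0.1) [ 0.58  0.74 -0.24  1.93  0.34  0.5   2.19]
120 (0.53, -0.41, 0.13) [ 0.69  0.83 -0.12  1.52  0.12  0.79  2.62]
120 (0.6, -0.16, 0.1) [ 0.35  0.82 -0.21  1.69  0.26  0.66  2.1 ]
120 (0.574, 0.15, 0.14) [-0.17  0.73 -0.2   1.75  0.21  0.68  1.61]
150 (0.55, -0.125, 0.28) [ 0.23  0.51 -0.08  1.71  0.05  0.93  2.76]
150 (0.48, -0.24, 0.1) [ 0.66  0.76 -0.37  1.93  0.51  0.54  2.56]
150 (0.53, -0.41, 0.13) [ 0.1   1.12  1.13  1.54 -1.07  1.19 -2.22]
150 (0.6, -0.16, 0.1) [ 0.43  0.84 -0.35  1.69  0.41  0.69  2.48]
150 (0.574, 0.15, 0.14) [-0.08  0.75 -0.34  1.75  0.36  0.71  2.  ]
```

```bash
python3 - <<'E'
from h import *
q0=arm.read_eef_rot()
arm.movep([.24,.60,.42],q0)
arm.movep([.5,.2,.42],down(np.radians(60)).as_quat())
arm.movep([.55,-.125,.30],down(np.radians(82.8)).as_quat())
im,C=shot('wrist'); cv2.imwrite('pics/c.png',im)
print(arm.read_time(),arm.read_tool_pos())
for c in blobs(brown(im),300):
    r=cv2.minAreaRect(c); b=cast(C,cv2.boxPoints(r),.044); M=cv2.moments(c)
    e=b[1]-b[0]
    print(np.round(r[0]),b.mean(0).round(3),np.linalg.norm(e).round(3),np.linalg.norm(b[2]-b[1]).round(3),np.degrees(np.arctan2(e[1],e[0])).round(0))
E
```

```text
3.9 [ 0.55077889 -0.12288569  0.30040775]
```

View pics/c.png

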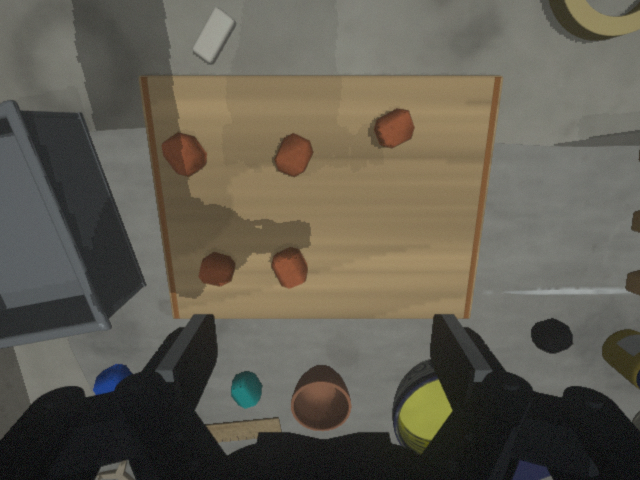

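```bash
python3 - <<'E'
from h import *
im=cv2.imread('pics/c.png'); h=cv2.cvtColor(im,cv2.COLOR_BGR2HSV)
for u,v in [(185,155),(290,155),(393,127),(217,268),(290,265),(320,405),(145,200),(300,230),(248,390)]: print((u,v),h[v,u])
C=cam('wrist',(arm.read_tool_pos(),arm.read_eef_rot()))
w=cast(C,[(142,76),(501,76),(468,318),(175,318)],.018);c=w.mean(0);print(w.round(3),c.round(3),np.linalg.norm(np.roll(w,-1,0)-w,axis=1).round(3))
a=w[1]+w[2]-w[0]-w[3]; print(np.degrees(np.arctan2(a[1],a[0])))
E
```

```text
(185, 155) [ 10 155 123]
(290, 155) [  9 150 126]
(393, 127) [ 10 149 132]
(217, 268) [ 10 130  90]
(290, 265) [ 10 150 138]
(320, 405) [ 9 95 86]
(145, 200) [ 30  14 113]
(300, 230) [ 17  88 104]
(248, 390) [ 88 159 101]
[[ 0.414 -0.265  0.018]
 [ 0.452  0.046  0.018]
 [ 0.687  0.017  0.018]
 [ 0.649 -0.294  0.018]] [ 0.55  -0.124  0.018] [0.313 0.237 0.313 0.237]
82.98462357910924
```

```bash
cat >> h.py <<'E'
def lumps(im,C,z=.044):
    h=cv2.cvtColor(im,cv2.COLOR_BGR2HSV)
    m=(((h[...,0]<13)|(h[...,0]>174))&(h[...,1]>112)&(h[...,2]>40)).astype(np.uint8)*255
    m=cv2.morphologyEx(m,cv2.MORPH_OPEN,np.ones((9,9)))
    out=[]
    for c in blobs(m,300):
        r=cv2.minAreaRect(c); b=cast(C,cv2.boxPoints(r),z)
        s=[np.linalg.norm(b[1]-b[0]),np.linalg.norm(b[2]-b[1])]
        M=cv2.moments(c); u=(M['m10']/M['m00'],M['m01']/M['m00'])
        if max(s)>.06: continue
        e=(b[1]-b[0]) if s[0]<s[1] else (b[2]-b[1])   # short direction
        a=(np.degrees(np.arctan2(e[1],e[0]))+30)%180-30   # -> -30..150
        out.append((cast(C,u,.034)[0],min(s),max(s),a,u))
    return out
E
python3 - <<'E'
from h import *
im=cv2.imread('pics/c.png')
C=cam('wrist',(arm.read_tool_pos(),arm.read_eef_rot()))
for l in lumps(im,C): print(l[0].round(3),np.round(l[1:4],3),np.round(l[4]))
for p in [.45,.55,.65]: pass
E
```

```text
[ 0.598 -0.236  0.034] [  0.02    0.028 -11.461] [215. 274.]
[ 0.602 -0.162  0.034] [3.0000e-02 3.3000e-02 8.2973e+01] [290. 269.]
[ 0.495 -0.143  0.034] [2.7000e-02 3.3000e-02 5.9225e+01] [293. 155.]
[ 0.482 -0.239  0.034] [3.20000e-02 3.30000e-02 1.17576e+02] [183. 154.]
[ 0.483 -0.052  0.034] [ 0.027  0.029 16.044] [395. 128.]
```

```bash
cat >> h.py <<'E'
BIN=np.array([.528,-.41]); 
def hover():
    arm.movep([.55,-.125,.30],down(np.radians(82.8)).as_quat())
    im,C=shot('wrist'); return im,C,lumps(im,C)
def pick_lump(drop_off,exclude=None,eff=60):
    im,C,L=hover()
    L=[l for l in L if .40<l[0][0]<.7 and -.30<l[0][1]<.1]
    print('seen',[l[0][:2].round(3).tolist() for l in L])
    if not L: return False
    L.sort(key=lambda l:l[0][1]); l=L[0]; p=l[0]
    psi=l[3]
    arm.move_gripper(.78)
    arm.movep([p[0],p[1],.20],down(np.radians(psi)).as_quat())
    im,C=shot('wrist')
    N=[k for k in lumps(im,C) if np.linalg.norm(k[0][:2]-p[:2])<.03]
    if N:
        k=min(N,key=lambda k:np.linalg.norm(k[0][:2]-p[:2])); print('refined',k[0].round(3),np.round(k[1:4],3)); p=k[0]
    arm.line_to([p[0],p[1],.099],.2)
    arm.move_gripper(0,eff)
    o=arm.read_opening(); print('opening',o,'F',np.round(arm.read_ft_force(),1))
    arm.line_to([p[0],p[1],.22],.25)
    print('lifted',arm.read_opening())
    if arm.read_opening()<.1: print('MISSED'); arm.move_gripper(.78); return True
    q=down(np.radians(3.8)).as_quat(); t=BIN+drop_off
    arm.movep([t[0],t[1],.20],q)
    print('over bin',arm.read_opening())
    arm.line_to([t[0],t[1],.135],.25)
    arm.move_gripper(.75)
    arm.line_to([t[0],t[1],.21],.3)
    print('t',arm.read_time()); return True
E
python3 - <<'E'
from h import *
pick_lump(np.array([.03,-.02]))
im,C,L=hover(); cv2.imwrite('pics/d.png',im)
cv2.imwrite('pics/d2.png',snapshot('scene'))
E
```

```text
seen [[0.596, -0.235], [0.602, -0.162], [0.495, -0.142], [0.482, -0.239], [0.483, -0.052]]
refined [ 0.486 -0.239  0.034] [2.70000e-02 2.90000e-02 1.15189e+02]
opening 0.32266519225769663 F [-0.2  1.   6.4]
lifted 0.32443568213113716
over bin 0.32970543607301633
t 9.5417
```

View pics/d2.png

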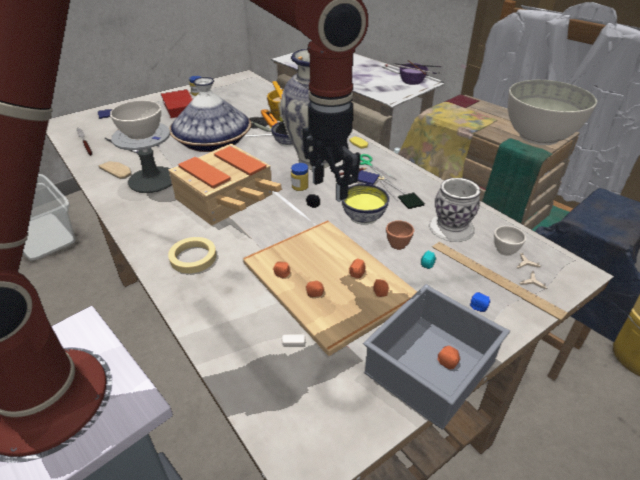

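The scene picture shows lump 1 in the scrap bin at about (449,357), with four left on the board. Continuing with the rest.

```bash
python3 - <<'E'
from h import *
for o in [(-.03,.02),(.03,.02),(-.03,-.02),(0,0)]:
    pick_lump(np.array(o))
im,C,L=hover(); cv2.imwrite('pics/e.png',im); print([l[0].round(3) for l in L])
cv2.imwrite('pics/e2.png',snapshot('scene'));cv2.imwrite('pics/e3.png',snapshot('top'))
E
```

```text
seen [[0.597, -0.236], [0.602, -0.162], [0.495, -0.142], [0.483, -0.052]]
refined [ 0.595 -0.234  0.034] [  0.025   0.033 -17.932]
opening 0.313911681599323 F [-0.7 -0.   4.9]
lifted 0.30892661003275085
over bin 0.3117338147637151
t 16.2667
seen [[0.602, -0.162], [0.495, -0.142], [0.483, -0.052]]
refined [ 0.6   -0.163  0.034] [2.80000e-02 3.60000e-02 1.09801e+02]
opening 0.3654241374927305 F [-1.6  1.4  7.2]
lifted 0.3606083462744591
over bin 0.3600531500788364
t 22.1
seen [[0.495, -0.142], [0.483, -0.052]]
refined [ 0.495 -0.142  0.034] [2.9000e-02 3.1000e-02 8.2632e+01]
opening 0.35044061143105376 F [-0.7  1.3  8.3]
lifted 0.34467908051000884
over bin 0.3449673783740737
t 28.1167
seen [[0.483, -0.052]]
refined [ 0.483 -0.052  0.034] [ 0.027  0.032 -2.855]
opening 0.3290961696118906 F [-0.1 -0.   8.1]
lifted 0.3308121021402951
over bin 0.33439469782999515
t 35.0833
[array([ 0.498, -0.399,  0.034])]
```

View pics/e2.png

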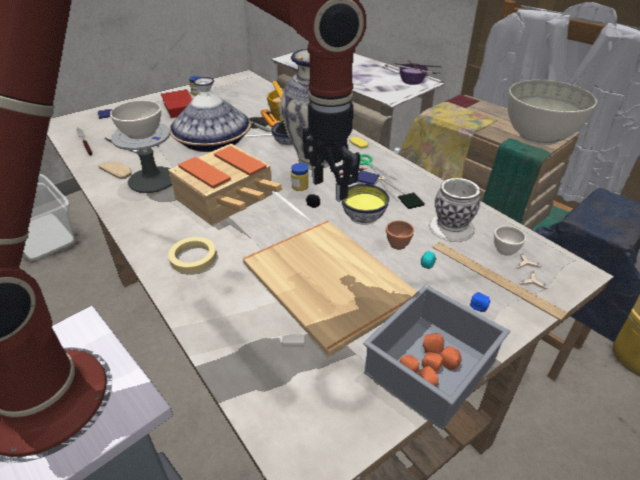

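View pics/e.png

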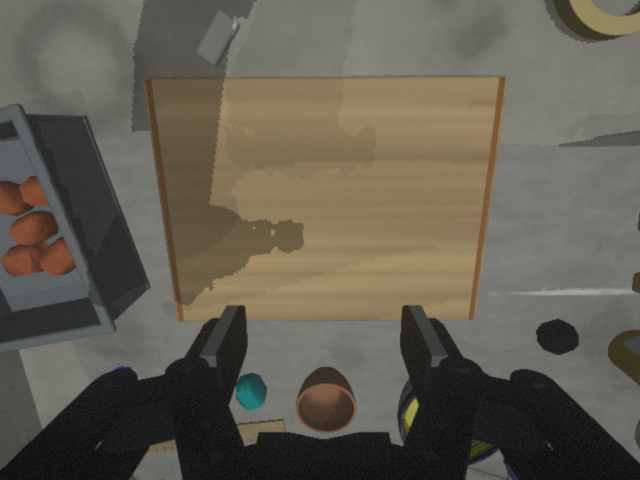

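All five lumps are in the scrap bin, at around (430,360) in the scene view, and the board is clear. Next I'll look at the battens with the wrist camera.

```bash
python3 - <<'E'
from h import *
arm.movep([.575,.15,.28],down(0).as_quat())
im,C=shot('wrist'); cv2.imwrite('pics/f.png',im); print(arm.read_time(), arm.read_tool_pos())
np.save('f_pose.npy',np.r_[arm.read_tool_pos(),arm.read_eef_rot()])
E
```

```text
37.9 [0.57519927 0.14855838 0.28026387]
```

View pics/f.png

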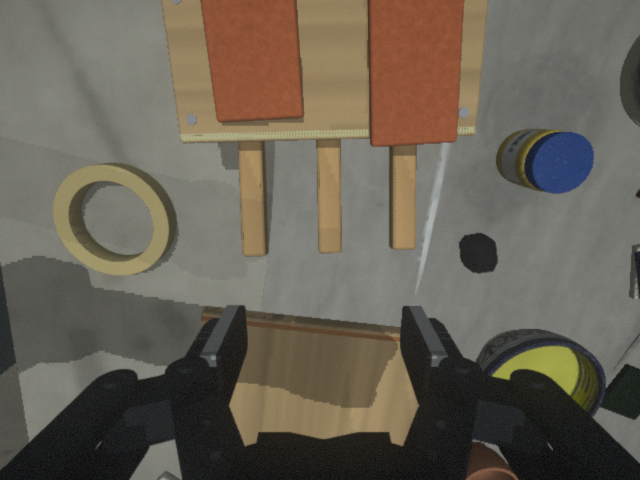

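```bash
python3 - <<'E'
from h import *
P=np.load('f_pose.npy'); C=cam('wrist',(P[:3],P[3:]))
print('cover edge',cast(C,[(181,140),(475,133)],.09).round(4).tolist())
for n,a,b in [('L',[(244,255),(267,255)],[(239,142),(262,142)]),('M',[(319,252),(341,251)],[(317,139),(340,139)]),('R',[(392,249),(415,248)],[(392,146),(416,146)])]:
    e=cast(C,a,.086);s=cast(C,b,.064); s2=cast(C,b,.068)
    print(n,e.mean(0).round(4),'w',np.linalg.norm(e[1]-e[0]).round(4),s.mean(0).round(4),s2.mean(0).round(4))
print('tiles',cast(C,[(221,121),(302,117),(371,145),(457,145)],.1).round(4).tolist())
# two-view end check with top cam
Ct=cam('top'); print('top',cast(Ct,np.array([(239,73),(239.5,117.5),(239,165)])/2.1+[140,170],.086).round(4).tolist())
E
```

```text
cover edge [[0.4785, 0.2173, 0.09], [0.677, 0.2216, 0.09]]
L [0.5233 0.1331 0.086 ] w 0.0174 [0.5205 0.2147 0.064 ] [0.5213 0.2149 0.068 ]
M [0.5798 0.1358 0.086 ] w 0.0166 [0.5787 0.2168 0.064 ] [0.5787 0.217  0.068 ]
R [0.6351 0.1381 0.086 ] w 0.0173 [0.6352 0.2117 0.064 ] [0.6344 0.2119 0.068 ]
tiles [[0.5092, 0.2294, 0.1], [0.5612, 0.2318, 0.1], [0.606, 0.2144, 0.1], [0.6623, 0.2143, 0.1]]
top [[0.6324, 0.1345, 0.086], [0.5772, 0.1322, 0.086], [0.5189, 0.131, 0.086]]
```

```bash
cat >> h.py <<'E'
BC=np.array([.55,-.1245]); BY=np.radians(-7.0)
EX=np.array([np.cos(BY),np.sin(BY)]); EY=np.array([-np.sin(BY),np.cos(BY)])
def draw(E,eff=60):
    a=np.radians(15); yaw=np.radians(1.2)
    hd=np.array([np.sin(yaw),-np.cos(yaw),0]); d=hd*np.cos(a)+np.array([0,0,np.sin(a)]); n=-hd*np.sin(a)+np.array([0,0,np.cos(a)])
    q=down(yaw,-a).as_quat(); E=np.array(E)
    T=E+.056*n-.025*d
    arm.move_gripper(.42)
    arm.movep(T+.09*n,q)
    arm.line_to(T,.12)
    print('F at grasp',np.round(arm.read_ft_force(),1))
    arm.move_gripper(0,eff); print('open',arm.read_opening(),np.round(arm.read_ft_force(),1))
    arm.line_to(T+.004*n,.05)
    P=T+.004*n
    for s in (.06,.12,.185):
        arm.line_to(P+s*d,.1); print(s,'F',np.round(arm.read_ft_force(),1),arm.read_opening())
    P=P+.185*d
    arm.line_to(P+[0,-.05,.06],.2)
    print('t',arm.read_time())
def place_at(off,back=.100,h=.092):
    g=BC+off*EX-back*EY; q=down(BY).as_quat()
    arm.movep([g[0],g[1],.17],q)
    return g
E
python3 - <<'E'
from h import *
draw([.6345,.137,.0865])
cv2.imwrite('pics/g1.png',snapshot('scene'))
place_at(.052); im,C=shot('wrist'); cv2.imwrite('pics/g2.png',im); cv2.imwrite('pics/g3.png',snapshot('scene'))
print(arm.read_time(),arm.read_opening())
E
```

```text
F at grasp [ 0.5 -1.1 -0.1]
open 0.1877922056475457 [-0.2  0.3  2.6]
0.06 F [ 0.8  0.9 -1.6] 0.19565238382959516
0.12 F [ 1.  -0.1 -0.9] 0.1917096639184578
0.185 F [ 0.1  0.6 -0.5] 0.19491171325259077
t 43.025
43.95 0.19447059187178486
```

View pics/g1.png

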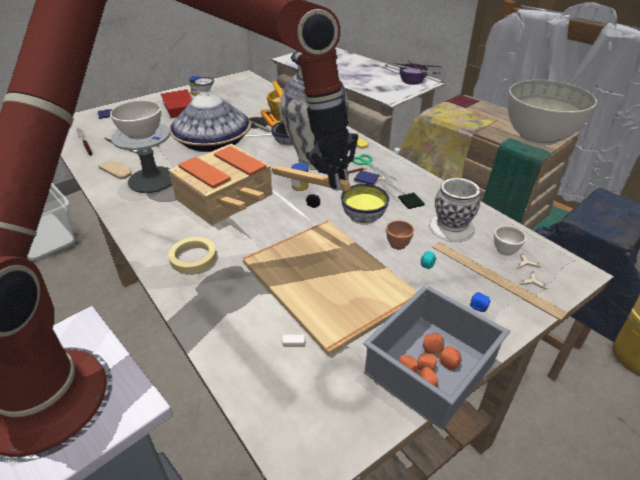

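View pics/g2.png

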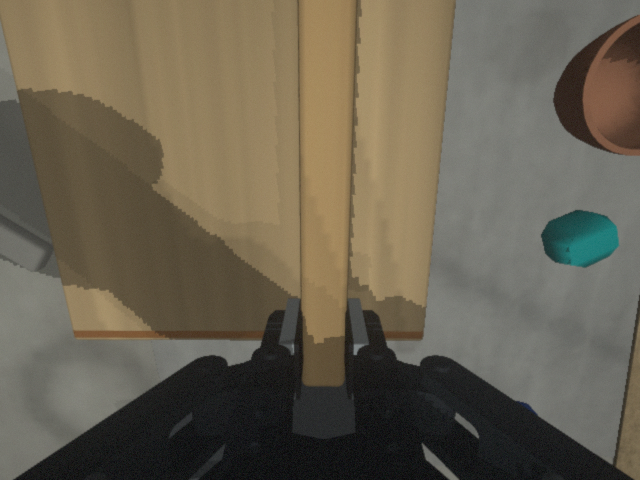

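View pics/g3.png

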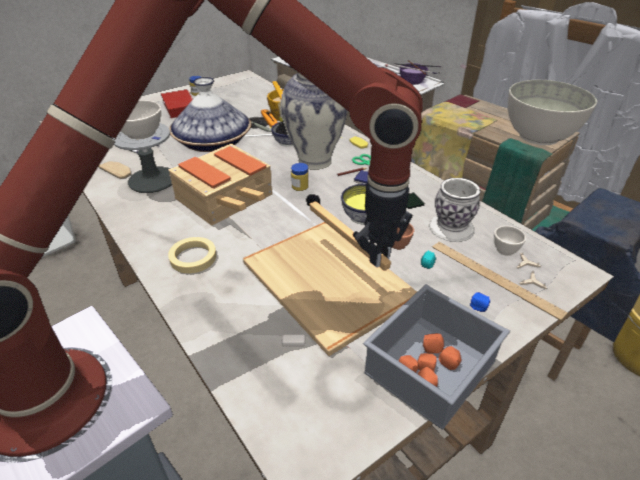

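Batten 1 is out and held level over the board. In the wrist view it lies along the board at column 325. Lowering it now.

```bash
cat >> h.py <<'E'
def put(g):
    f0=np.array(arm.read_ft_force())
    arm.line_to([g[0],g[1],.105],.15)
    for z in (.1,.097,.095,.093,.0915):
        arm.line_to([g[0],g[1],z],.05); f=np.array(arm.read_ft_force())
        print(z,np.round(f-f0,1))
        if f[2]-f0[2]>6: break
    arm.move_gripper(.40)
    arm.pause(.3)
    arm.line_to([g[0],g[1],.19],.2)
    print('t',arm.read_time())
E
python3 - <<'E'
from h import *
g=BC+.052*EX-.1*EY
put(g)
cv2.imwrite('pics/h0.png',snapshot('scene'))
im,C=shot('wrist');cv2.imwrite('pics/h.png',im)
E
```

```text
0.1 [-0.7 -1.1 -0.3]
0.097 [-0.2 -1.  -0.9]
0.095 [ 0.8  0.5 -0. ]
0.093 [ 0.9 -0.4  0.8]
0.0915 [-1.1  0.8  4.6]
t 47.0417
```

View pics/h.png

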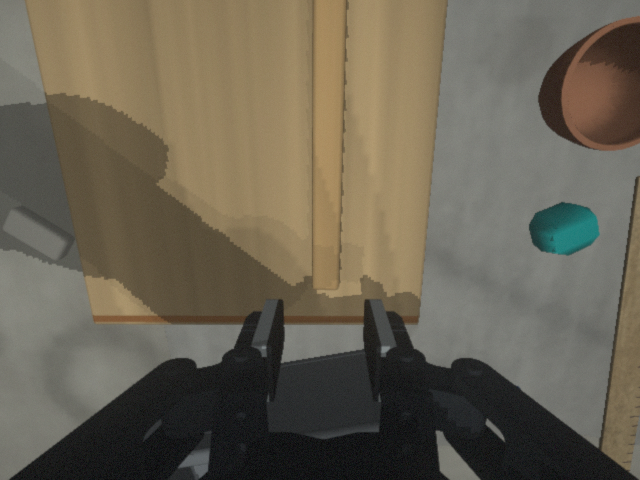

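Batten 1 lies flat and lengthways on the board. Its near end is at (326,290), about 30 mm inside the board edge. Now the other two.

```bash
python3 - <<'E'
from h import *
draw([.579,.1355,.0865])
if arm.read_opening()<.15: raise SystemExit('lost')
g=place_at(0)
im,C=shot('wrist');cv2.imwrite('pics/i1.png',im)
print(arm.read_opening())
put(g)
im,C=shot('wrist');cv2.imwrite('pics/i2.png',im);cv2.imwrite('pics/i3.png',snapshot('scene'))
E
```

```text
F at grasp [-0.3 -0.3 -0.7]
open 0.19303966012517143 [0.4 0.3 2.2]
0.06 F [ 0.3  0.4 -1.3] 0.19492395280221844
0.12 F [-0.8  0.1 -0.7] 0.19172535220060555
0.185 F [-0.4 -0.  -0.5] 0.1956844767905344
t 53.1833
0.1915997760550218
0.1 [ 0.6 -1.5  0. ]
0.097 [ 0.4 -0.6  0.5]
0.095 [ 0.8 -0.4 -0.4]
0.093 [ 1.3 -0.5 -0.2]
0.0915 [-1.   0.1  5.1]
t 57.075
```

View pics/i2.png

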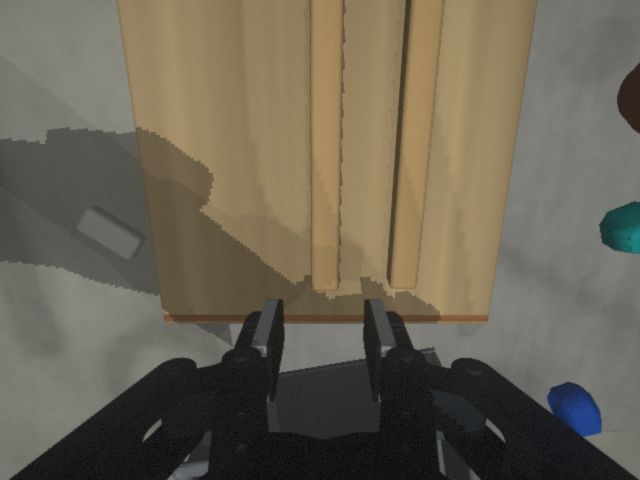

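View pics/i3.png

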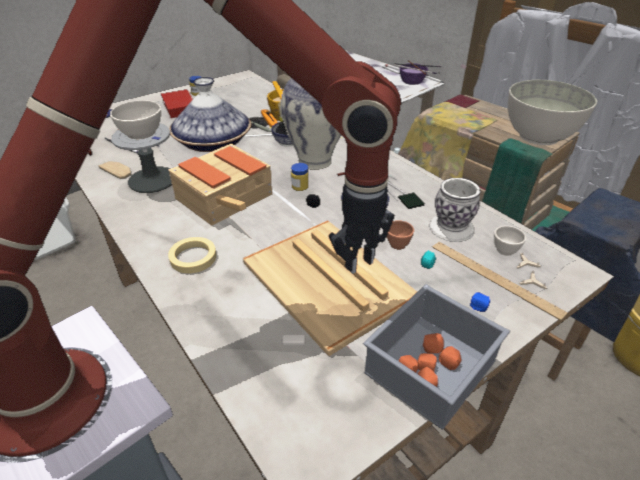

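Two battens lie parallel on the board, with their ends at (325,290) and (402,288). Now the third.

```bash
python3 - <<'E'
from h import *
draw([.5225,.1335,.0865])
if arm.read_opening()<.15: raise SystemExit('lost')
g=place_at(-.052)
print(arm.read_opening())
put(g)
im,C,L=hover();cv2.imwrite('pics/j2.png',im)
np.save('j_pose.npy',np.r_[arm.read_tool_pos(),arm.read_eef_rot()])
E
```

```text
F at grasp [-0.4  0.1  0.1]
open 0.19367068953214478 [1.  0.7 1. ]
0.06 F [-0.9  1.3 -0.2] 0.19548602643844437
0.12 F [ 0.4  0.9 -1. ] 0.18592977429633722
0.185 F [ 0.   0.1 -0.2] 0.19200358416348554
t 63.1917
0.19099658201611475
0.1 [ 0.  -0.6  0.1]
0.097 [ 0.5 -1.  -0.6]
0.095 [-0.6 -0.2 -0.6]
0.093 [ 0.5 -0.7 -1.1]
0.0915 [0.4 0.2 1.5]
t 67.0083
```

View pics/j2.png

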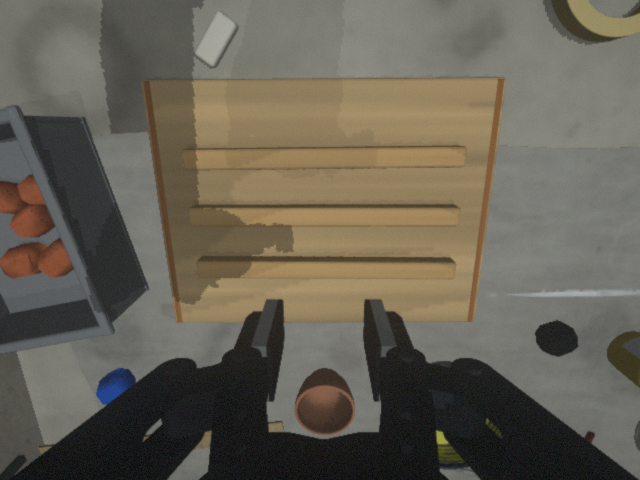

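```bash
python3 - <<'E'
from h import *
P=np.load('j_pose.npy'); C=cam('wrist',(P[:3],P[3:]))
for a,b in [((183,155),(466,155)),((191,214),(459,214)),((198,266),(455,266))]:
    w=cast(C,[a,b],.036)[:,:2]; c=w.mean(0)-BC; e=w[1]-w[0]
    print('board x,y',(c@EX).round(4),(c@EY).round(4),'len',np.linalg.norm(e).round(3),'ang',np.degrees(np.arctan2(e@EX,e@EY)).round(1))
# look at tiles
arm.movep([.575,.25,.33],down(np.radians(0)).as_quat())
im,C=shot('wrist');cv2.imwrite('pics/k.png',im); print(arm.read_time())
np.save('k_pose.npy',np.r_[arm.read_tool_pos(),arm.read_eef_rot()])
h=cv2.cvtColor(im,cv2.COLOR_BGR2HSV)
m=((h[...,0]<13)&(h[...,1]>112)&(h[...,2]>40)).astype(np.uint8)*255
m=cv2.morphologyEx(m,cv2.MORPH_OPEN,np.ones((9,9)))
for c in blobs(m,3000):
    r=cv2.minAreaRect(c);b=cast(C,cv2.boxPoints(r),.1)
    s=[np.linalg.norm(b[1]-b[0]),np.linalg.norm(b[2]-b[1])]; e=b[1]-b[0] if s[0]>s[1] else b[2]-b[1]
    print(np.round(r[0]),b.mean(0).round(4),np.round(s,3),np.degrees(np.arctan2(e[1],e[0])).round(1)%180)
E
```

```text
board x,y -0.0555 0.0 len 0.248 ang 0.4
board x,y -0.0027 0.0002 len 0.246 ang 0.4
board x,y 0.0485 0.0014 len 0.247 ang 0.4
69.675
[392. 165.] [0.6294 0.2902 0.1   ] [0.054 0.15 ] 94.9
[264. 146.] [0.5282 0.3052 0.1   ] [0.055 0.149] 93.2
```

View pics/k.png

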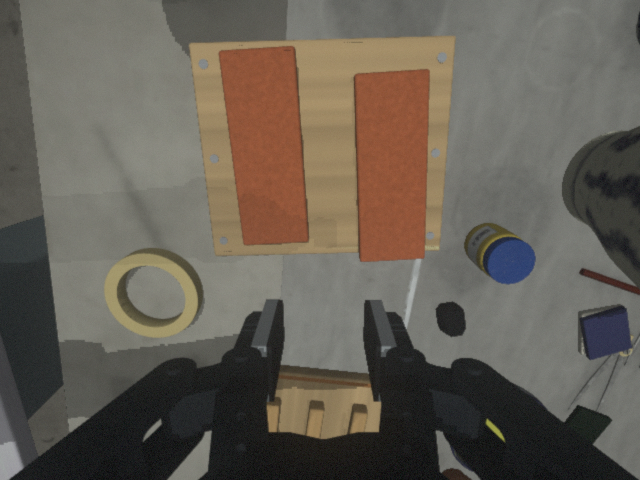

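```bash
cat >> h.py <<'E'
def grab_tile(c,ang,zs,eff=60):
    psi=np.radians(ang-90)
    arm.move_gripper(.77)
    arm.movep([c[0],c[1],.22],down(psi).as_quat())
    f0=np.array(arm.read_ft_force())
    arm.line_to([c[0],c[1],.172],.15)
    for z in zs:
        arm.line_to([c[0],c[1],z],.04); f=np.array(arm.read_ft_force())-f0
        print(z,np.round(f,1))
        if f[2]>3: break
    return z
E
python3 - <<'E'
from h import *
z=grab_tile([.6294,.2902],94.9,(.168,.165,.163,.161,.1595,.158,.157))
print(z,arm.read_tool_pos())
im,C=shot('wrist');cv2.imwrite('pics/l.png',im)
E
```

```text
0.168 [-0.2  1.5 -1.1]
0.165 [-0.9  0.5 -1.4]
0.163 [-0.9 -0.  -1.3]
0.161 [ 0.2  0.7 -1.2]
0.1595 [ 0.4 -0.1 -1.5]
0.158 [-0.1  1.3 -0.9]
0.157 [-0.5  0.2 -0.3]
0.157 [0.6293427  0.29021855 0.15692348]
```

View pics/l.png

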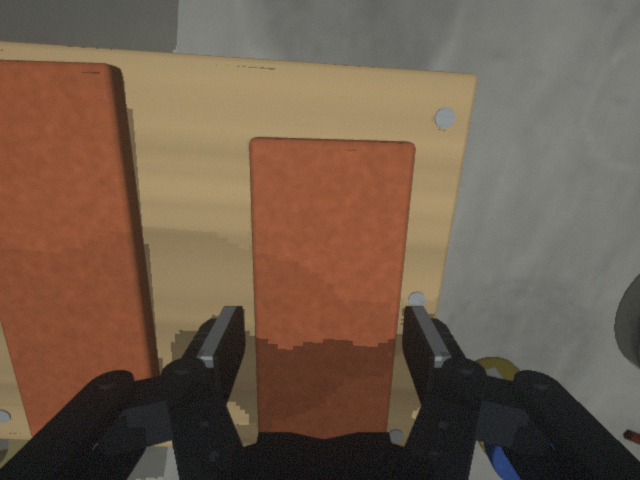

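The fingers straddle the tile, whose edges are at columns 256 and 398, and there was no contact force down to z=0.157. Gripping at 0.159.

```bash
python3 - <<'E'
from h import *
p=np.array([.6294,.2902])
arm.line_to([*p,.159],.05)
arm.move_gripper(0,50); print('open',arm.read_opening(),np.round(arm.read_ft_force(),1))
arm.line_to([*p,.175],.08); print(arm.read_opening(),np.round(arm.read_ft_force(),1))
arm.line_to([*p,.25],.2); print(arm.read_opening())
t=BC+.040*EY
arm.movep([.58,.1,.26],down(np.radians(40)).as_quat())
arm.movep([*t,.20],down(np.radians(83)).as_quat()); print(arm.read_opening(),arm.read_time())
im,C=shot('wrist');cv2.imwrite('pics/m.png',im);cv2.imwrite('pics/m2.png',snapshot('scene'))
E
```

```text
open 0.6359192258026855 [ 0.5 -0.5  2.5]
0.6384356363028021 [-1.2  0.6 -2.6]
0.6378923048170634
0.6389661230048351 76.0333
```

View pics/m.png

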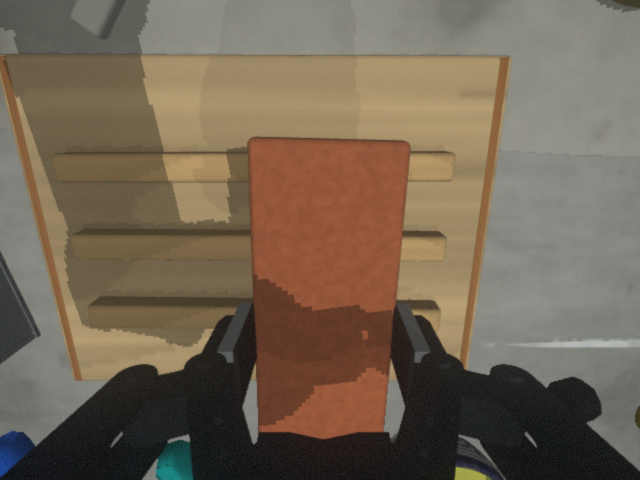

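View pics/m2.png

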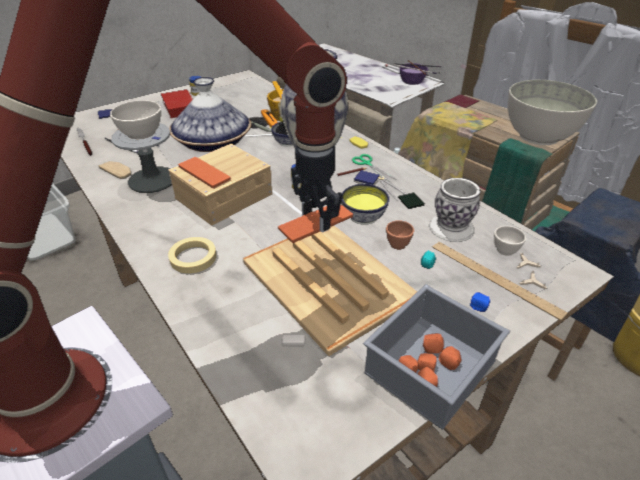

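The tile is held level over the battens, with its edges at columns 250 and 408. Lowering it with force checks.

```bash
cat >> h.py <<'E'
def put_tile(t):
    f0=np.array(arm.read_ft_force())
    arm.line_to([*t,.118],.12)
    for z in (.112,.109,.107,.106,.105,.104):
        arm.line_to([*t,z],.04); f=np.array(arm.read_ft_force())-f0; print(z,np.round(f,1),arm.read_opening())
        if f[2]>4: break
    arm.move_gripper(.76); arm.pause(.3)
    arm.line_to([*t,.16],.1); arm.line_to([*t,.24],.25); print('t',arm.read_time())
E
python3 - <<'E'
from h import *
put_tile(BC+.040*EY)
im,C=shot('wrist');cv2.imwrite('pics/n.png',im)
p=np.array([.5282,.3052])
grab_tile(p,93.2,(.165,.161,.159))
im,C=shot('wrist');cv2.imwrite('pics/n2.png',im)
E
```

```text
0.112 [-0.9 -1.1 -1.6] 0.6390205562912118
0.109 [-1.2  0.1 -0.6] 0.6397717840104633
0.107 [-1.1 -1.4 -0.7] 0.6381063334629401
0.106 [-1.3 -0.7 -1.6] 0.6398302359987508
0.105 [-2.6 -0.5  6. ] 0.6407566885065119
t 80.0
0.165 [2.1 0.2 0.6]
0.161 [1.5 0.1 0.3]
0.159 [ 1.  -0.7  0.1]
```

View pics/n.png

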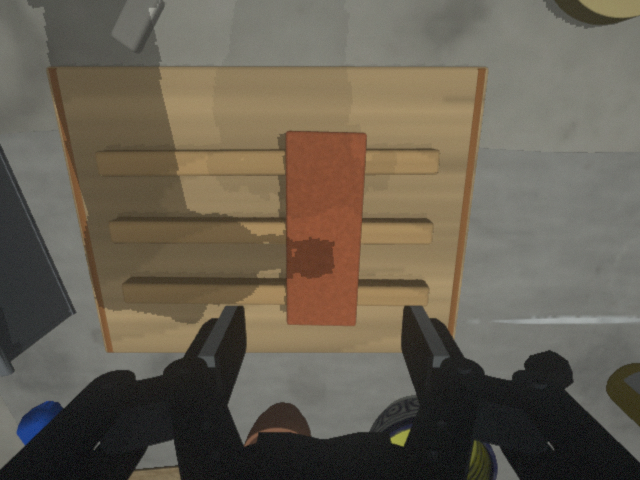

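View pics/n2.png

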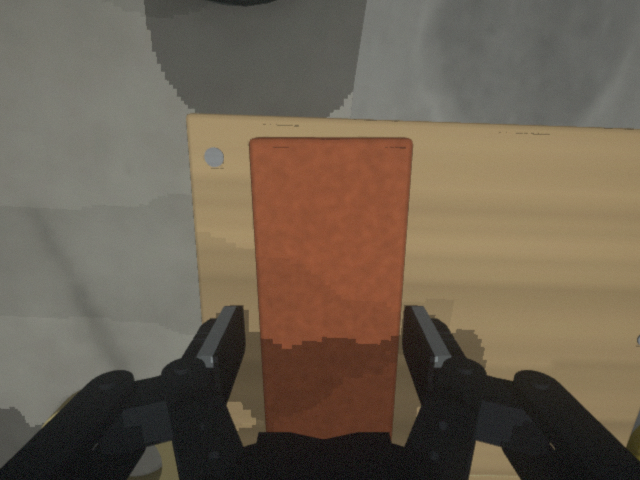

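Tile 1 lies square across all three battens, and the fingers straddle tile 2 cleanly. Grabbing and placing it.

```bash
python3 - <<'E'
from h import *
p=np.array([.5282,.3052])
arm.move_gripper(0,50); print('open',arm.read_opening(),np.round(arm.read_ft_force(),1))
arm.line_to([*p,.175],.08); arm.line_to([*p,.26],.2); print(arm.read_opening())
t=BC-.040*EY
arm.movep([.58,.1,.26],down(np.radians(40)).as_quat())
arm.movep([*t,.20],down(np.radians(83)).as_quat()); print(arm.read_opening())
im,C=shot('wrist');cv2.imwrite('pics/o1.png',im)
if .6<arm.read_opening()<.68: put_tile(t)
im,C,L=hover();cv2.imwrite('pics/o.png',im);cv2.imwrite('pics/o2.png',snapshot('scene'));cv2.imwrite('pics/o3.png',snapshot('top'))
np.save('o_pose.npy',np.r_[arm.read_tool_pos(),arm.read_eef_rot()])
E
```

```text
open 0.6388576575713796 [ 1.  -0.5  3.1]
0.6341785096492303
0.6393882211566025
0.112 [-0.6  0.7 -0.3] 0.6411503962312504
0.109 [-0.9  0.9 -0.3] 0.6381284467218342
0.107 [-2.   0.7 -1.4] 0.6383095497255479
0.106 [-1.5  0.2  0.7] 0.6383593649993973
0.105 [-1.9  1.5  6.5] 0.6378435298676605
t 90.175
```

View pics/o.png

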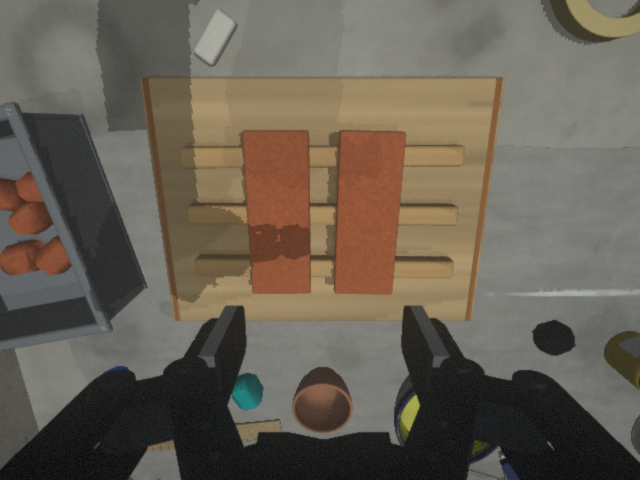

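View pics/o2.png

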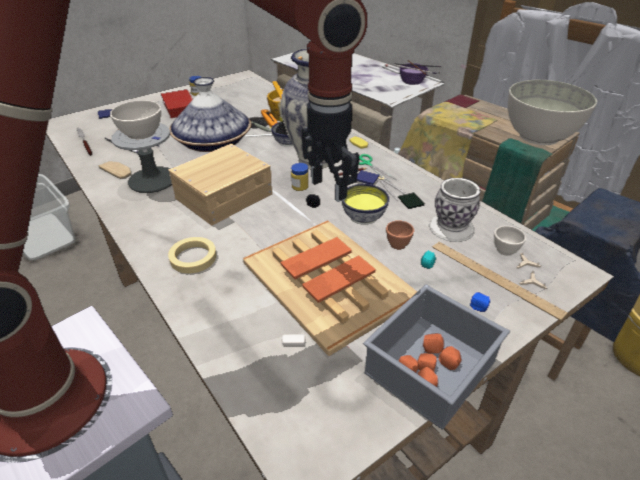

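Both tiles lie across the battens and all five lumps are in the bin. The bystanders look unmoved. I'll do one numeric check, then hand in.

```bash
python3 - <<'E'
from h import *
from station import ticket
P=np.load('o_pose.npy'); C=cam('wrist',(P[:3],P[3:])); im=cv2.imread('pics/o.png')
for q in ([(243,131),(309,131),(309,293),(251,293)],[(341,131),(406,132),(393,294),(336,293)]):
    w=cast(C,q,.046); c=w.mean(0)[:2]-BC; e=(w[2]+w[3]-w[0]-w[1])[:2]; e/=np.linalg.norm(e)
    print('tile x,y',(c@EX).round(3),(c@EY).round(3),'sizes',np.linalg.norm(np.roll(w,-1,0)-w,axis=1).round(3),'ang to EX deg',np.degrees(np.arctan2(e@EY,e@EX)).round(1))
for a,b in [((182,155),(464,155)),((190,214),(457,214)),((197,266),(453,266))]:
    w=cast(C,[a,b],.036)[:,:2]; c=w.mean(0)-BC; print('batten',(c@EX).round(3),(c@EY).round(3))
ticket.finish_job(); print(arm.read_time())
E
```

```text
tile x,y -0.002 -0.042 sizes [0.055 0.148 0.055 0.148] ang to EX deg -1.0
tile x,y -0.002 0.039 sizes [0.054 0.148 0.054 0.148] ang to EX deg -1.2
batten -0.056 -0.001
batten -0.003 -0.001
batten 0.048 -0.0
the job is handed in; nothing more can be done
the job is handed in; nothing more can be done
```

I set out both clay tiles as asked and handed the job in at about 91 s, with the arm clear of everything. No verdict is reported back.

- **Lumps:** there were five. All are in the grey scrap bin, and the board was clear before I drew the first batten.
- **Battens:** there were three. I drew each out along its slope through its slot and laid it flat on the board. In the last picture they lie at x = −56, −3 and +48 mm in the board's frame, with y within 1 mm of the middle. They were within 0.5° of the board's long side when I measured that, before the tiles went on.
- **Tiles:** both lie across all three battens at x = −2 mm and y = −42 and +39 mm. They are about 1° off square. I judged them level from their measured size (55 x 148 mm against 56 x 150 mm) and the pictures, because there is no depth reading.

No grasp slipped and I saw no lump knocked aside. The other things on the bench look unmoved in the last scene picture, though I did not measure their positions.

One small disagreement: the board measured about 313 x 237 mm in the pictures, against 320 x 240 mm given. Its centre agreed within 1 mm between the two cameras, so I left it at that.

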